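# Reverse a row of brass bells for stringing

## Task

For stringing, move the four brass bells from the layout board into the bays of the stringing tray in reverse order: the bell nearest the board's brass post goes into the bay farthest from the tray's brass post, and so on, until the bell farthest from the board's post stands in the bay next to the tray's post. Set each bell down upright on the floor of its own bay, without dropping it from a height or tipping it over.

Things in the scene. Friction and masses are not known exactly. Their poses are not given: they have to be found in the camera images.
- board: layout board, fixed white-painted plank 80 (x) by 330 mm (y), 12 thick. The four rests stand in a row along its y axis at y = -108, -36, 36, 108 mm, x = 0. Origin: on the table under the row's middle, z up. At its +y end (y = 160 mm) a brass post 22 mm wide, top 47 mm over the table. The row runs roughly along world y; it may be the nearer or the farther of the two racks.
- tray: stringing tray, fixed, dark wood, empty, 72 (x) by 336 mm (y). Four bays in a row along its y axis, centres at y = -108, -36, 36, 108 mm, x = 0; each 64 (x) by 66 mm (y) inside, floor 8 mm over the table, ridges round it 5 mm above that floor. Origin: on the table under the row's middle, z up. At its +y end (y = 168 mm) a brass post 22 mm wide, top 43 mm over the table.
- flared_bell: brass bell, mouth 46 mm wide at the foot, neck 28 mm wide from 26 to 46 mm up, crown at 52, wire eye to 63. Hold the neck, 36 mm up. Origin: centre of its flat underside, z up; yaw means nothing. Starts upright on its own rest, within 5 mm of its centre. 60 to 170 g. Neighbours stand 72 mm off: close the fingers across the row (along x of board or tray).
- tube_bell: slim straight brass tube bell, 30 mm wide, 55 tall, wire eye to 66 mm. Hold it 35 mm up. Origin: centre of its flat underside, z up; yaw means nothing. Starts upright on its own rest, within 5 mm of its centre. 60 to 170 g. Neighbours stand 72 mm off: close the fingers across the row (along x of board or tray).
- ball_bell: round brass ball bell, 42 mm wide at 23 mm up, flat foot 30 wide, 44 tall, wire eye to 55 mm. Hold it 25 mm up. Origin: centre of its flat underside, z up; yaw means nothing. Starts upright on its own rest, within 5 mm of its centre. 60 to 170 g. Neighbours stand 72 mm off: close the fingers across the row (along x of board or tray).
- drum_bell: squat straight brass drum bell, three dark bands, 40 mm wide, 38 tall, wire eye to 49 mm. Hold it 28 mm up. Origin: centre of its flat underside, z up; yaw means nothing. Starts upright on its own rest, within 5 mm of its centre. 60 to 170 g. Neighbours stand 72 mm off: close the fingers across the row (along x of board or tray).
- flared_rest: rest of the flared bell, 62 mm across: fixed grey felt-covered disc, 8 mm thick, on the layout board; stays behind when its bell is taken. Origin: centre of its underside, on the board's top; the bell stands 8 mm above it.
- tube_rest: rest of the tube bell, 46 mm across: fixed grey felt-covered disc, 8 mm thick, on the layout board; stays behind when its bell is taken. Origin: centre of its underside, on the board's top; the bell stands 8 mm above it.
- ball_rest: rest of the ball bell, 46 mm across: fixed grey felt-covered disc, 8 mm thick, on the layout board; stays behind when its bell is taken. Origin: centre of its underside, on the board's top; the bell stands 8 mm above it.
- drum_rest: rest of the drum bell, 56 mm across: fixed grey felt-covered disc, 8 mm thick, on the layout board; stays behind when its bell is taken. Origin: centre of its underside, on the board's top; the bell stands 8 mm above it.
Not all that is in view belongs to the job. What is shaped like the tube_bell but white is not meant.

How it is judged:
By the outcome, as a careful person would: the job done as asked, in the order asked, and still so for the second after the job is handed in, with the robot touching nothing.
It also fails if it takes over 96 s, if anything falls off the work surface, if the arm or the gripper's body presses on something with over 40 N, if the wrist force passes 120 N, or if a joint passes its speed limit or range.

## Robot

A 6-joint arm with a two-finger parallel gripper is mounted at the origin on the work surface. World frame = base frame: x ahead of the robot, y to its left, z up, the work surface at z = 0. Lengths are in mm, angles in rad, forces in N, time in s.
With the tool pointing down it reaches from about 275 to 850 mm from the base axis. Payload 5.2 kg.
Tool frame: the origin (TCP) lies at the very end of the fingers, on their centre line; the grasp point (between the pads) lies 19 mm behind it (ctrl.grip_depth is the distance from the TCP to the grasp point, in mm); z points along the fingers, y is the line along which they close (so a half turn about z gives the same grasp; the last joint's range is limited). The gripper opens to 85 mm and grips with 20 to 120 N. Pads are 22 mm wide; open, the fingers measure 114 mm over their backs; the gripper's body (76 mm by 85 mm) begins 54 mm behind the grasp point. The pads swing forward as they close: fully open they stand 13 mm farther back than shut.
Start: joints at [-1.316, 0.259, 1.535, -0, 1.348, -0.203], TCP at [243.107, -493.36, 231.31] pointing down, gripper open.
Joint ranges: [-3.14, 3.14], [-0.91, 2.08], [0.19, 2.58], [-1.22, 4.36], [0.22, 2.71], [-3.12, 3.12]. Speed limits (rad/s): [2.57, 2.57, 3.14, 3.14, 3.14, 3.14].

## Interface

Orientations are given as a rotation vector (axis times angle).
In Python, from bench import ctrl, cams, finder gives the robot as it stands.
- The arm moves only by the tool step_hand, called after "Call:" by a JSON object that holds its "method" and its "body", one argument or row to a line. Schema: {"type":"object","properties":{"increments":{"type":"array","items":{"type":"array","items":{"type":"array","items":{"type":"number"},"minItems":4,"maxItems":4},"minItems":1,"maxItems":20},"minItems":1,"maxItems":1},"aperture":{"type":"number"},"clamp_n":{"type":"number"},"only":{"type":"string"},"quiet":{"type":"boolean"},"lines":{"type":"string"}},"required":["increments"],"additionalProperties":false}. increments is a list that holds a single list of rows (three levels of brackets), with 1 to 20 rows, each of 4 numbers: dx, dy, dz in mm, then a turn about the tool's z in rad; each row is the pose to reach, as a shift and turn from the pose commanded when the call began, along the tool's axes at that moment; what a row does not reach only later rows make up. A row lasts 1/8 s, in which the tool goes at most 62.5 mm and 0.188 rad, less where a joint would pass 70% of its speed; a pose out of reach is approached as far as the arm can. aperture is the finger opening in mm, set as the call begins (left out keeps the last). The fingers move at their own pace and stop on an object; clamp_n is the grip in N (left out, the last holds). Time passes only in rows, so rows that do not move let the fingers close. The tool returns the time, the measured TCP pose, the force, the opening and the grip force at its end. only (a regular expression) keeps the lines of the reply that match it, lines (a string "A,B") keeps lines A to B, and quiet returns only ok. Input that does not fit is refused with a message, and nothing moves.
- ctrl.sense(): the state, without advancing time (a new reading comes with each control period).
- cams.grab_frame(name): name is "scene" or "top" or "wrist"; returns the picture (420x560x3 uint8, red, green, blue); there is no depth.
- cams.get_calibration(name): a dict with "camera_matrix" (3x3 intrinsics, pixels), "extrinsics" (4x4, takes a point from world to camera coordinates); the wrist camera has in their place "mount" (4x4, takes a point from camera to tool coordinates, whose origin is the TCP and whose axes are the flange's). Camera axes: x right, y down, z forward; pixel columns grow to the right and rows downward; lengths in mm; the calibration is good to about 2 mm. A picture is of the moment at which its call begins: read the wrist's pose just before it. get_calibration takes no time and is no camera call.
- ctrl.sign_off(): hands the job in; it is judged then, once.
Trained networks look in the newest picture that a camera, given by its name, has taken for a name from the list of things; names that differ only in an ending like _2 or _b are one class to them, and where a whole thing is asked for, a point or a joint stands for the part that bears it (a point fixed in the world has none). Each returns a list of dicts, best first, with "score" (0 to 1); they miss things now and then, are a little off and sometimes report something else, mostly with a low value. They report only what shows in the picture. A call takes as long as a camera call. They do not tell look-alikes from the thing itself.
- finder.find_in(target, camera): "box" ([centre column, centre row, width, height] in pixels, round what is visible of it).
- finder.mark_of(target, camera): "centre" ([column, row] in pixels: a listed point, or the origin of a listed thing).
The state is a dict: "time_s": time; "qpos": joint angles; "qvel": joint speeds; "joint_torque": joint torques, N m; "eef_pos": TCP position; "ee_rot": TCP orientation; "contact_force": force on the tool from outside, world axes, zero at the start; "torque": the same for the moment, N m; "gripper_width": finger opening in mm; "gripper_force": force on a finger pad.
Only numpy, scipy, OpenCV 4.12 (cv2) and the standard library are available. Lean on these libraries where they do the work, as an engineer would, in place of code of your own. Each camera call takes 0.05 s, during which the arm holds its last target. There are 200 camera calls.

## Working session

There is one attempt and no reset: what is moved stays moved. The work goes in short steps, Python scripts to look and compute and a tool call to move; the robot and the scene stay as the last step left them, time stands still between calls to the robot, and variables do not carry over. Pictures are saved under pics/ and viewed, at most 14 in all, crops included, and the job is handed in when it is done.

```bash
mkdir -p pics; ls; python3 - <<'E'
from bench import ctrl,cams,finder
import cv2,numpy as np
for c in("scene","top"):
    cv2.imwrite(f"pics/{c}0.png",cams.grab_frame(c)[:,:,::-1])
    k=cams.get_calibration(c); print(c,np.round(k["camera_matrix"],1).tolist(),np.round(k["extrinsics"],3).tolist())
    for t in "board tray flared_bell tube_bell ball_bell drum_bell flared_rest tube_rest ball_rest drum_rest".split():
        print(t,[(np.round(d["centre"]).tolist(),round(d["score"],2)) for d in finder.mark_of(t,c)][:3])
print(cams.get_calibration("wrist"),ctrl.sense())
E
```

```text
pics
scene [[478.8, 0.0, 280.2], [0.0, 478.8, 212.5], [0.0, 0.0, 1.0]] [[0.481, 0.877, 0.014, -247.616], [0.734, -0.394, -0.553, -342.154], [-0.479, 0.277, -0.833, 1101.281], [0.0, 0.0, 0.0, 1.0]]
board [([268.0, 213.0], 0.87), ([286.0, 205.0], 0.5)]
tray [([300.0, 302.0], 0.61), ([290.0, 199.0], 0.6)]
flared_bell [([251.0, 215.0], 0.61)]
tube_bell [([411.0, 209.0], 0.79), ([302.0, 142.0], 0.76), ([324.0, 190.0], 0.61)]
ball_bell [([287.0, 200.0], 0.57)]
drum_bell [([268.0, 209.0], 0.69), ([215.0, 221.0], 0.59)]
flared_rest [([249.0, 214.0], 0.9)]
tube_rest [([323.0, 192.0], 0.73)]
ball_rest [([286.0, 202.0], 0.68)]
drum_rest [([210.0, 224.0], 0.79)]
top [[473.1, 0.0, 275.0], [0.0, 473.1, 206.3], [0.0, 0.0, 1.0]] [[-0.016, -1.0, -0.013, 43.543], [-0.995, 0.017, -0.098, 503.526], [0.098, 0.012, -0.995, 854.038], [0.0, 0.0, 0.0, 1.0]]
board [([291.0, 229.0], 0.57), ([310.0, 227.0], 0.49)]
tray [([307.0, 132.0], 0.96), ([313.0, 227.0], 0.55)]
flared_bell [([313.0, 228.0], 0.7), ([313.0, 230.0], 0.54)]
tube_bell [([217.0, 287.0], 0.84), ([235.0, 216.0], 0.71)]
ball_bell [([272.0, 223.0],
[... 701 characters left out ...]
00]])} {'time_s': 1.1, 'qpos': array([-1.31578706e+00,  2.58604124e-01,  1.53501545e+00, -2.05271255e-05,
        1.34801794e+00, -2.02788739e-01]), 'qvel': array([ 0.00052738, -0.00077239,  0.00146492,  0.00162956,  0.00022769,
        0.00018737]), 'joint_torque': array([-2.40313489e-05, -4.45931625e+01, -2.90900284e+01, -1.49788757e-04,
        8.06508579e-04, -1.34402893e-05]), 'eef_pos': array([ 243.10302778, -493.34486761,  231.30130573]), 'ee_rot': array([-3.05960511e+00, -7.12841157e-01,  3.32753773e-05]), 'contact_force': array([-0.49563203, -0.10678511,  0.6774726 ]), 'torque': array([ 0.01668857, -0.01365809, -0.06187322]), 'gripper_force': 0.0, 'gripper_width': 85.43154751838203}
```

View pics/scene0.png

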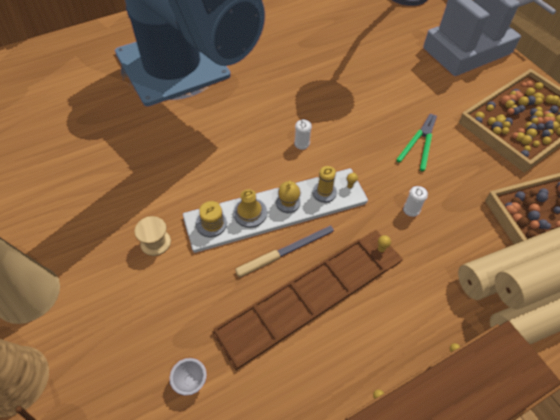

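View pics/top0.png

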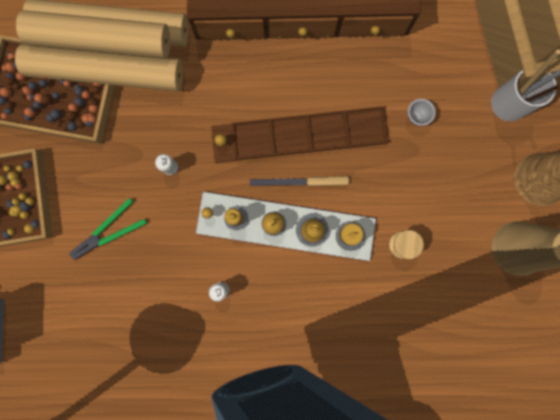

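The scene shows a row of four bells on the white board. From the board's post at top-view (207,213) they run tube (234,217), ball (273,223), flared (313,229), drum (351,233). The tray is farther out, with its post at (220,140). Both posts are at the +y end, and the white tube lookalikes stand off the racks. Next I triangulate.

```bash
cat > h.py <<'E'
from bench import ctrl,cams,finder
import cv2,numpy as np
from scipy.spatial.transform import Rotation as R
def P(c,s=None):
    k=cams.get_calibration(c)
    if c!="wrist": return k["camera_matrix"]@k["extrinsics"][:3]
    T=np.eye(4); T[:3,:3]=R.from_rotvec(s["ee_rot"]).as_matrix(); T[:3,3]=s["eef_pos"]
    return k["camera_matrix"]@np.linalg.inv(T@k["mount"])[:3]
def proj(M,X):
    h=M@np.append(X,1); return h[:2]/h[2]
def tri(obs): # [(M,uv),...]
    A=np.vstack([[uv[0]*M[2]-M[0],uv[1]*M[2]-M[1]] for M,uv in obs])
    v=np.linalg.svd(A/np.linalg.norm(A[:,:3],axis=1)[:,None])[2][-1]; return v[:3]/v[3]
def onz(M,uv,z):
    A=np.array([uv[0]*M[2]-M[0],uv[1]*M[2]-M[1]])
    return np.linalg.solve(A[:,:2],-A[:,2]*z-A[:,3])
E
python3 - <<'E'
from h import *
S,T=P("scene"),P("top")
for n,a,b in [("drum_bell",(211,222),(350,233)),("flared",(250,214.5),(313,228.5)),("ball",(286.5,201),(273,223)),("tube",(323.5,191),(234,216)),("tray",(300,302),(307,132)),("tray post top",(384,241),(220,140)),("board post top",(351,178),(207,213))]:
    X=tri([(S,a),(T,b)]); print(n,X.round(1),(proj(S,X)-a).round(1),(proj(T,X)-b).round(1))
s=ctrl.sense(); print(R.from_rotvec(s["ee_rot"]).as_matrix().round(3))
E
```

```text
drum_bell [ 452.1 -103.    24.8] [0.5 0. ] [0.4 0.2]
flared [462.7 -34.4  13.6] [-0.4  0. ] [-0.3 -0.2]
ball [472.6  37.9  19.7] [ 1.1 -0. ] [0.9 0.5]
tube [486.3 109.5  20.8] [ 1.6 -0.1] [1.4 0.7]
tray [648.2 -32.1   1.1] [ 2.4 -0.1] [1.8 0.9]
tray post top [629.8 136.2  33.2] [-0.1  0. ] [-0.1 -0.1]
board post top [492.7 160.   36.2] [ 0.1 -0. ] [0.1 0.1]
[[ 0.897  0.442 -0.   ]
 [ 0.442 -0.897  0.   ]
 [-0.    -0.    -1.   ]]
```

Call:
{"method": "step_hand", "body": {
  "increments": [
    [[158,-193,0,-0.4],[158,-193,0,-0.4],[158,-193,0,-0.4],[158,-193,0,-0.4],[484,-289,0,-0.953],[484,-289,0,-0.953],[484,-289,0,-0.953],[484,-289,0,-0.953],[484,-289,0,-0.953],[484,-289,0,-0.953],[484,-289,0,-0.953],[484,-289,0,-0.953],[484,-289,0,-0.953],[484,-289,0,-0.953]]
  ]
}}

```text
time_s: 2.85
eef_pos: [549.1, -21.1, 231.6]
ee_rot: [2.393, 2.035, 0.0]
contact_force: [0.3, 0.4, 0.3]
gripper_width: 85.3
gripper_force: 0.0
```

```bash
cat > look.py <<'E'
from h import *
import sys
n=sys.argv[1]; s=ctrl.sense(); im=cams.grab_frame("wrist"); cv2.imwrite(f"pics/w{n}.png",im[:,:,::-1]); np.save(f"M{n}.npy",P("wrist",s))
print(s["eef_pos"].round(1),np.abs(s["qvel"]).max().round(3))
for t in "tray board flared_bell tube_bell ball_bell drum_bell flared_rest tube_rest ball_rest drum_rest".split():
    print(t,[(np.round(d["centre"],1).tolist(),round(d["score"],2)) for d in finder.mark_of(t,"wrist")][:3])
E
python3 look.py 1
```

```text
[549.1 -21.1 231.6] 0.004
tray [([367.1, 167.0], 0.73)]
board []
flared_bell [([192.9, 202.1], 0.65)]
tube_bell [([187.8, 48.0], 0.66), ([47.4, 38.7], 0.61)]
ball_bell [([190.9, 128.2], 0.62)]
drum_bell [([200.4, 267.8], 0.77)]
flared_rest []
tube_rest [([189.6, 47.7], 0.59)]
ball_rest [([190.1, 128.5], 0.58)]
drum_rest [([198.6, 262.9], 0.6)]
```

View pics/w1.png

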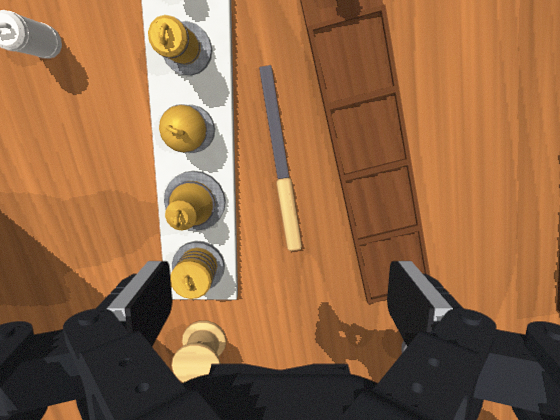

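The wrist view shows all four bells in column ~190 (rows 40, 128, 200, 275) and the four bays running from (345,20) to (425,295). For a second viewpoint I move +y.

Call:
{"method": "step_hand", "body": {
  "increments": [
    [[120,0,0,0],[120,0,0,0],[120,0,0,0],[120,0,0,0]]
  ]
}}

```text
time_s: 3.9
eef_pos: [568.5, 98.2, 231.1]
ee_rot: [2.39, 2.038, -0.001]
contact_force: [0.2, -0.3, -0.0]
gripper_width: 85.3
gripper_force: 0.0
```

```bash
python3 look.py 2
```

```text
[568.5  98.2 231.1] 0.03
tray [([365.5, 270.8], 0.79)]
board [([203.3, 270.4], 0.79)]
flared_bell [([197.4, 307.8], 0.95)]
tube_bell [([194.3, 179.5], 0.97), ([65.9, 167.2], 0.58), ([270.6, 26.7], 0.56)]
ball_bell [([198.4, 241.6], 0.78)]
drum_bell [([207.3, 361.7], 0.71)]
flared_rest [([201.3, 304.6], 0.7), ([197.8, 177.9], 0.38)]
tube_rest [([196.1, 177.4], 0.77)]
ball_rest [([198.8, 244.8], 0.69), ([193.7, 177.7], 0.31)]
drum_rest [([206.3, 358.3], 0.97)]
```

View pics/w2.png

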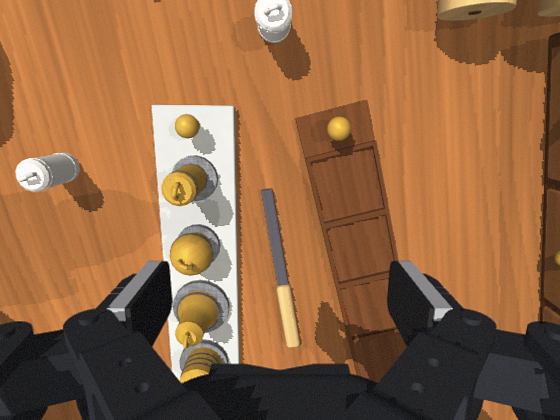

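```bash
cat > fit.py <<'E'
from h import *
from scipy.optimize import least_squares
S,T,W1,W2=P("scene"),P("top"),np.load("M1.npy"),np.load("M2.npy")
obs={"drum":[(211,222),(350,233),(200.4,267.8),(207.3,361.7)],"flared":[(250,214.5),(313,228.5),(192.9,202.1),(197.4,307.8)],
"ball":[(286.5,201),(273,223),(190.9,128.2),(198.4,241.6)],"tube":[(323.5,191),(234,216),(187.8,48),(194.3,179.5)]}
rest={"drum":[(210,224),(349,235),(198.6,262.9),(206.3,358.3)],"ball":[(286,202),(274,224),(190.1,128.5),(198.8,244.8)],"tube":[(323,192),(233,216),(189.6,47.7),(196.1,177.4)],"flared":[(249,214),(312,228),(201.3,304.6),(201.3,304.6)]}
Ms=[S,T,W1,W2]
for n,o in obs.items():
    o=list(zip(Ms,o)); print(n,"all",tri(o).round(1),"wrist",tri(o[2:]).round(1),"onz20",[onz(M,u,20).round(1).tolist() for M,u in o])
for n,o in rest.items():
    print("rest",n,[onz(M,u,12).round(1).tolist() for M,u in zip(Ms,o)])
w1={(-1,144):(312,25),(1,144):(384,12),(-1,72):(329,105),(1,72):(397,92),(-1,0):(343,178),(1,0):(408,160),(-1,-72):(357,242),(1,-72):(416,227),(-1,-144):(369,300),(1,-144):(427,290)}
w2={(-1,144):(309,158),(1,144):(375,142),(-1,72):(322,223),(1,72):(385,212),(-1,0):(337,287),(1,0):(394,275)}
def res(p):
    c,s=np.cos(p[2]),np.sin(p[2]); r=[]
    for M,w in((W1,w1),(W2,w2)):
        for (a,b),u in w.items(): r.append(proj(M,[p[0]+c*a*34-s*b,p[1]+s*a*34+c*b,p[3]])-u)
    return np.ravel(r)
f=least_squares(res,[648,-32,.107,13],loss="soft_l1"); print("tray",f.x.round(3),res(f.x).reshape(-1,2).round(1).tolist())
print("board post",tri([(W2,(187,126)),(S,(351,178)),(T,(207,213))]).round(1),"tray post",tri([(W2,(339,128)),(S,(384,241)),(T,(220,140))]).round(1))
E
python3 fit.py
```

```text
drum all [ 451.6 -102.8   21.4] wrist [ 447.9 -109.2    9.2] onz20 [[448.6, -102.9], [452.6, -102.9], [450.3, -104.6], [452.7, -101.2]]
flared all [459.4 -34.   15.5] wrist [456.5 -33.4  17.1] onz20 [[466.9, -35.5], [462.0, -34.6], [458.4, -32.9], [456.4, -31.7]]
ball all [471.8  39.5  15. ] wrist [469.3  38.7   5. ] onz20 [[472.0, 36.0], [473.5, 39.6], [472.6, 38.9], [474.1, 43.7]]
tube all [485.9 109.   21.6] wrist [485.3 108.7  21.6] onz20 [[484.6, 107.1], [487.8, 112.2], [485.7, 108.9], [484.1, 108.6]]
rest drum [[446.6, -104.8], [449.2, -102.1], [447.2, -102.0], [449.7, -102.4]]
rest ball [[468.7, 37.0], [472.1, 37.9], [469.8, 38.7], [471.4, 37.4]]
rest tube [[481.5, 108.8], [488.5, 114.9], [485.7, 110.4], [484.3, 109.2]]
rest flared [[460.2, -34.4], [463.4, -33.3], [439.2, -151.9], [458.8, -32.8]]
tray [ 6.45304e+02 -3.13170e+01  8.00000e-02  9.92800e+00] [[-0.6, 2.8], [0.5, -3.7], [-1.6, 1.6], [-0.2, -3.0], [-1.2, -0.4], [-0.1, 1.8], [-2.1, -0.1], [2.0, 0.6], [-2.2, 0.5], [0.1, -2.6], [-0.2, 0.9], [0.6, 0.9], [1.5, 2.1], [2.2, -1.4], [-0.3, -1.7], [3.7, -3.0]]
board post [492.6 160.2  35.8] tray post [629.8 136.5  32.8]
```

```bash
python3 - <<'E'
from h import *
out=[]
for n,(x0,y0,x1,y1) in((1,(290,0,440,310)),(2,(285,90,420,340))):
    im=cv2.imread(f"pics/w{n}.png"); M=np.load(f"M{n}.npy")
    im=cv2.resize(im,None,fx=2.0,fy=2.0,interpolation=cv2.INTER_CUBIC)
    for yaw,ox,oy,col in((.08,645.3,-31.3,(0,255,0)),):
        c,s=np.cos(yaw),np.sin(yaw)
        q=lambda a,b:tuple((proj(M,[ox+c*a-s*b,oy+s*a+c*b,13])*2).round().astype(int).tolist())
        for b in(-144,-72,0,72,144): cv2.line(im,q(-34,b),q(34,b),col,1)
        for a in(-34,34): cv2.line(im,q(a,-144),q(a,144),col,1)
    im=im[2*y0:2*y1,2*x0:2*x1]; out.append(cv2.copyMakeBorder(im,0,max(0,600-im.shape[0]),0,0,cv2.BORDER_CONSTANT)[:600])
cv2.imwrite("pics/ov1.png",np.hstack(out))
E
```

```text
(no output)
```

View pics/ov1.png

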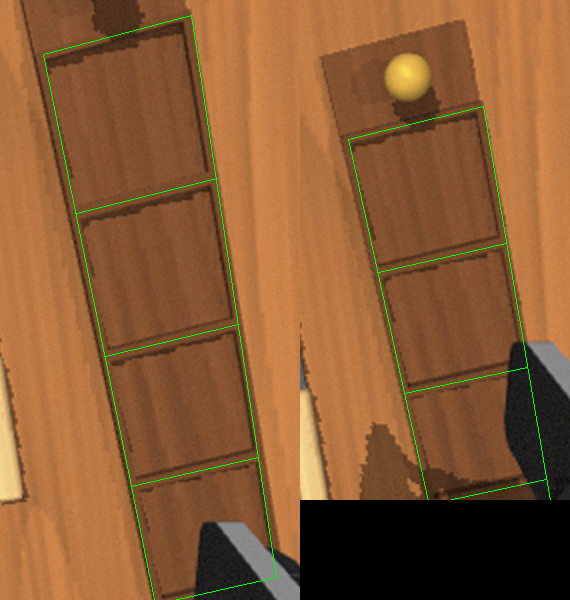

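Tray model fits to about 2 mm (shift it by about -1.5, -0.7). Now to plan the moves.

```bash
cat > go.py <<'E'
from h import *
import sys
s=ctrl.sense(); m=R.from_rotvec(s["ee_rot"]).as_matrix(); th=np.arctan2(m[1,0],m[0,0])
print("pos",s["eef_pos"].round(1),"th",th.round(3),"tilt",m[:,2].round(4),"depth",ctrl.grip_depth,"w",round(s["gripper_width"],1),"q6",s["qpos"][5].round(2),"t",s["time_s"])
for a in sys.argv[1:]:
    x,y,z,t=map(float,a.split(",")); print(a,"->",(m.T@(np.array([x,y,z])-s["eef_pos"])).round(1),"turn",round(th-t,3))
E
python3 go.py 485.5,109,130,1.412 485.5,109,36,1.412
```

```text
pos [568.7  98.  231.4] th 1.41 tilt [ 1.e-04  0.e+00 -1.e+00] depth 18.700000000000003 w 85.5 q6 0.14 t 4.45
485.5,109,130,1.412 -> [ -2.4 -83.9 101.4] turn -0.002
485.5,109,36,1.412 -> [ -2.4 -83.9 195.4] turn -0.002
```

Call:
{"method": "step_hand", "body": {
  "increments": [
    [[-2.4,-84,100,0],[-2.4,-84,100,0],[-2.4,-84,100,0],[-2.4,-84,145,0],[-2.4,-84,175,0],[-2.4,-84,195,0],[-2.4,-84,195,0],[-2.4,-84,195,0]]
  ]
}}

```text
time_s: 5.45
eef_pos: [486.9, 109.2, 37.4]
ee_rot: [2.391, 2.036, 0.003]
contact_force: [0.3, 0.2, -0.1]
gripper_width: 85.2
gripper_force: 0.0
```

Call:
{"method": "step_hand", "body": {
  "increments": [
    [[0,0,0,0],[0,0,0,0],[0,0,0,0],[0,0,0,0],[0,0,0,0]]
  ],
  "aperture": 10,
  "clamp_n": 40
}}

```text
time_s: 6.08
eef_pos: [485.4, 109.3, 36.8]
ee_rot: [2.392, 2.037, 0.0]
contact_force: [-1.0, 0.8, 6.1]
gripper_width: 29.1
gripper_force: 39.6
```

```bash
python3 go.py
```

```text
pos [485.4 109.3  36.8] th 1.411 tilt [ 4.e-04  0.e+00 -1.e+00] depth 18.700000000000003 w 29.1 q6 0.16 t 6.075
```

Call:
{"method": "step_hand", "body": {
  "increments": [
    [[0,0,-10,0],[0,0,-50,0],[0,0,-100,0],[0,0,-100,0],[0,0,-100,0]]
  ]
}}

```text
time_s: 6.7
eef_pos: [484.9, 109.3, 136.2]
ee_rot: [-2.392, -2.037, 0.0]
contact_force: [-0.4, -0.1, -1.3]
gripper_width: 29.0
gripper_force: 39.7
```

```bash
python3 go.py 652.4,-139.7,130,1.651 652.4,-139.7,26,1.651
```

```text
pos [484.9 109.3 136.2] th 1.411 tilt [-2.e-04 -0.e+00 -1.e+00] depth 18.700000000000003 w 29.0 q6 0.16 t 6.7
652.4,-139.7,130,1.651 -> [-219.1  205.     6.1] turn -0.24
652.4,-139.7,26,1.651 -> [-219.1  205.   110.1] turn -0.24
```

Call:
{"method": "step_hand", "body": {
  "increments": [
    [[-40,37,0,-0.05],[-80,75,0,-0.1],[-120,112,0,-0.14],[-160,150,0,-0.18],[-200,187,0,-0.22],[-219,205,0,-0.24],[-219,205,0,-0.24],[-219,205,40,-0.24],[-219,205,80,-0.24],[-219,205,98,-0.24],[-219,205,105,-0.24],[-219,205,107,-0.24],[-219,205,107,-0.24]]
  ]
}}

```text
time_s: 8.32
eef_pos: [653.8, -139.8, 30.7]
ee_rot: [2.129, 2.307, 0.001]
contact_force: [-1.0, 0.8, -0.9]
gripper_width: 29.3
gripper_force: 39.8
```

```bash
python3 go.py 652.4,-139.7,25,1.651; python3 look.py 3 | head -1
```

```text
pos [ 653.8 -139.8   30.7] th 1.651 tilt [ 2.2e-03 -8.0e-04 -1.0e+00] depth 18.700000000000003 w 29.3 q6 -0.46 t 8.325
652.4,-139.7,25,1.651 -> [ 0.2 -1.4  5.7] turn -0.0
[ 653.8 -139.8   30.7] 0.005
```

View pics/w3.png

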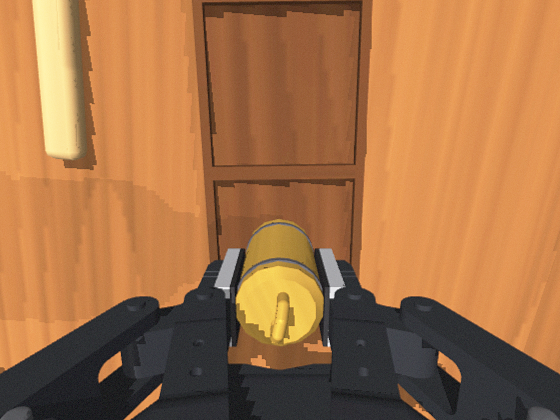

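The bell hangs upright over the last bay, centred to within about 2 mm (tray centre column 285, tool column 280). The divider is at row 172; I check its y, then lower.

```bash
python3 - <<'E'
from h import *
M=np.load("M3.npy")
for u in((285,172),(282.5,0)): print(onz(M,u,13).round(1))
c,s=np.cos(.08),np.sin(.08)
for b in(-72,0): print(643.8-s*b,-32+c*b)
E
```

```text
[ 652.6 -102.2]
[645.7 -33.5]
649.5538579657804 -103.7697228537886
643.8 -32.0
```

Call:
{"method": "step_hand", "body": {
  "increments": [
    [[0,1,2,0],[0,1,4,0],[0,1,5,0],[0,1,5.5,0],[0,1,5.5,0]]
  ]
}}

```text
time_s: 9.5
eef_pos: [653.9, -139.5, 24.9]
ee_rot: [2.13, 2.308, 0.0]
contact_force: [-3.4, 0.7, 5.0]
gripper_width: 29.2
gripper_force: 40.7
```

Call:
{"method": "step_hand", "body": {
  "increments": [
    [[0,0,0,0],[0,0,0,0],[0,0,0,0]]
  ],
  "aperture": 60,
  "clamp_n": 40
}}

```text
time_s: 9.88
eef_pos: [653.8, -139.5, 23.6]
ee_rot: [-2.131, -2.308, 0.0]
contact_force: [0.2, -0.2, 0.2]
gripper_width: 59.6
gripper_force: 0.0
```

Call:
{"method": "step_hand", "body": {
  "increments": [
    [[0,0,-20,0],[0,0,-60,0],[0,0,-110,0],[0,0,-110,0],[0,0,-110,0]]
  ],
  "aperture": 85
}}

```text
time_s: 10.5
eef_pos: [653.9, -139.5, 134.8]
ee_rot: [2.13, 2.308, 0.001]
contact_force: [-0.2, -0.6, -0.3]
gripper_width: 85.4
gripper_force: 0.0
```

```bash
python3 go.py 473,39,130,1.412 473,39,28,1.412; python3 look.py 4 | head -4
```

```text
pos [ 653.9 -139.5  134.8] th 1.651 tilt [ 1.1e-03 -5.0e-04 -1.0e+00] depth 18.700000000000003 w 85.4 q6 -0.46 t 10.5
473,39,130,1.412 -> [ 192.4 -166.     4.5] turn 0.239
473,39,28,1.412 -> [ 192.4 -166.1  106.5] turn 0.239
[ 653.9 -139.5  134.8] 0.031
tray [([279.6, 44.7], 0.88)]
board []
flared_bell []
```

View pics/w4.png

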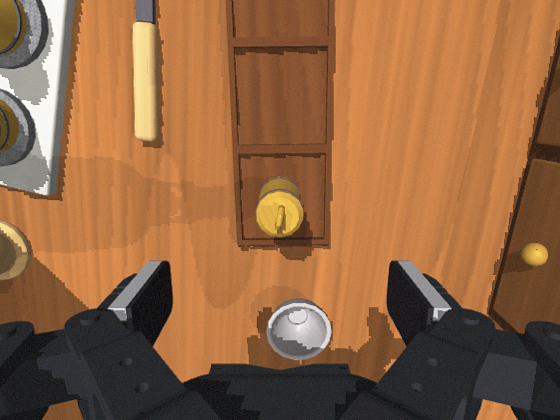

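The tube stands upright in the last bay at (279,205). The ball is next.

Call:
{"method": "step_hand", "body": {
  "increments": [
    [[40,-33,0,0.05],[80,-66,0,0.1],[120,-100,0,0.14],[160,-133,0,0.19],[192,-166,0,0.239],[192,-166,0,0.239],[192,-166,30,0.239],[192,-166,70,0.239],[192,-166,95,0.239],[192,-166,107,0.239],[192,-166,107,0.239],[192,-166,107,0.239]]
  ]
}}

```text
time_s: 12.55
eef_pos: [474.2, 38.3, 27.7]
ee_rot: [2.39, 2.037, 0.002]
contact_force: [-0.1, 0.1, 0.4]
gripper_width: 84.6
gripper_force: 0.0
```

```bash
python3 go.py 473,39,27,1.412
```

```text
pos [474.2  38.3  27.7] th 1.412 tilt [ 2.e-03 -3.e-04 -1.e+00] depth 18.700000000000003 w 84.6 q6 0.0 t 12.55
473,39,27,1.412 -> [ 0.5 -1.3  0.7] turn -0.0
```

Call:
{"method": "step_hand", "body": {
  "increments": [
    [[0,0,0,0],[0,0,0,0],[0,0,0,0],[0,0,0,0],[0,0,0,0]]
  ],
  "aperture": 20,
  "clamp_n": 40
}}

```text
time_s: 13.18
eef_pos: [473.2, 38.6, 27.6]
ee_rot: [2.39, 2.038, 0.001]
contact_force: [-1.7, 0.5, 5.8]
gripper_width: 39.2
gripper_force: 39.4
```

Call:
{"method": "step_hand", "body": {
  "increments": [
    [[0,0,-10,0],[0,0,-50,0],[0,0,-100,0],[0,0,-100,0],[0,0,-100,0]]
  ]
}}

```text
time_s: 13.8
eef_pos: [472.6, 38.7, 126.8]
ee_rot: [2.391, 2.038, 0.0]
contact_force: [-0.2, 0.0, -1.3]
gripper_width: 39.9
gripper_force: 40.7
```

```bash
python3 go.py 648.4,-67.9,130,1.651 648.4,-67.9,20,1.651 648.4,-67.9,15,1.651
```

```text
pos [472.6  38.7 126.8] th 1.412 tilt [ 1.e-04 -0.e+00 -1.e+00] depth 18.700000000000003 w 39.9 q6 0.0 t 13.8
648.4,-67.9,130,1.651 -> [-77.4 190.4  -3.2] turn -0.239
648.4,-67.9,20,1.651 -> [-77.4 190.4 106.8] turn -0.239
648.4,-67.9,15,1.651 -> [-77.4 190.4 111.8] turn -0.239
```

Call:
{"method": "step_hand", "body": {
  "increments": [
    [[-20,48,0,-0.06],[-40,96,0,-0.12],[-58,143,0,-0.18],[-77,190,0,-0.239],[-77,190,0,-0.239],[-77,190,0,-0.239],[-77,190,40,-0.239],[-77,190,75,-0.239],[-77,190,95,-0.239],[-77,190,105,-0.239],[-77,190,105,-0.239],[-77,190,105,-0.239]]
  ]
}}

```text
time_s: 15.3
eef_pos: [649.0, -67.5, 23.0]
ee_rot: [2.13, 2.308, 0.001]
contact_force: [-0.6, 0.0, -1.4]
gripper_width: 39.4
gripper_force: 40.8
```

```bash
python3 go.py 648.4,-67.9,15,1.651; python3 look.py 5 | head -1;python3 - <<'E'
from h import *
cv2.imwrite("pics/s5.png",cv2.resize(cams.grab_frame("scene")[170:380,180:460,::-1],None,fx=2,fy=2))
a=cv2.imread("pics/w5.png");b=cv2.imread("pics/s5.png")
cv2.imwrite("pics/c5.png",np.hstack([cv2.resize(a[100:380,160:400],(360,420)),b[:, 100:540]]))
E
```

```text
pos [649.  -67.5  23. ] th 1.651 tilt [ 1.7e-03 -5.0e-04 -1.0e+00] depth 18.700000000000003 w 39.4 q6 -0.35 t 15.3
648.4,-67.9,15,1.651 -> [-0.4 -0.7  8. ] turn 0.0
[649.  -67.5  23. ] 0.006
```

View pics/c5.png

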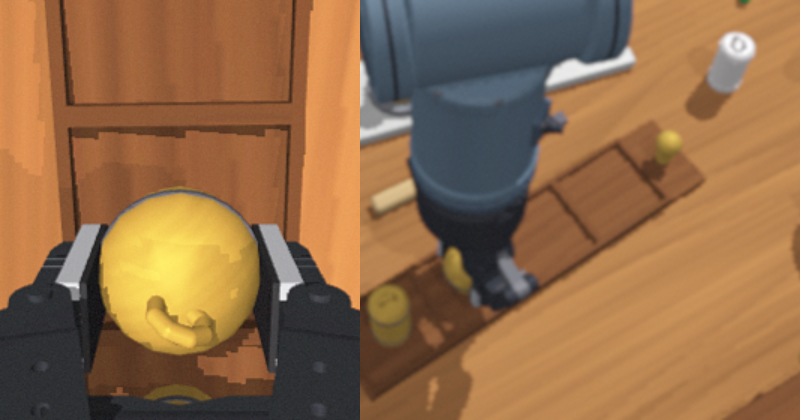

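The ball is held upright and centred over its bay. Lower until it touches, then release.

Call:
{"method": "step_hand", "body": {
  "increments": [
    [[0,0,3,0],[0,0,5.5,0],[0,0,7,0],[0,0,7.5,0],[0,0,7.5,0]]
  ]
}}

```text
time_s: 16.52
eef_pos: [648.3, -67.4, 15.6]
ee_rot: [2.13, 2.309, -0.0]
contact_force: [-4.4, -0.5, 9.3]
gripper_width: 39.2
gripper_force: 41.6
```

Call:
{"method": "step_hand", "body": {
  "increments": [
    [[0,0,0,0],[0,0,-1,0],[0,0,-2,0]]
  ],
  "aperture": 65,
  "clamp_n": 40
}}

```text
time_s: 16.9
eef_pos: [648.4, -67.5, 16.1]
ee_rot: [-2.131, -2.308, 0.0]
contact_force: [0.5, -0.3, -0.5]
gripper_width: 64.9
gripper_force: 0.0
```

Call:
{"method": "step_hand", "body": {
  "increments": [
    [[0,0,-20,0],[0,0,-60,0],[0,0,-115,0],[0,0,-115,0],[0,0,-115,0]]
  ],
  "aperture": 85
}}

```text
time_s: 17.52
eef_pos: [648.2, -67.4, 131.2]
ee_rot: [-2.131, -2.308, 0.0]
contact_force: [0.1, 0.3, -0.2]
gripper_width: 84.7
gripper_force: 0.0
```

```bash
python3 go.py 459.5,-33.5,40,1.412; python3 look.py 6 | grep -E "bell"
```

```text
pos [648.2 -67.4 131.2] th 1.651 tilt [-1.e-04  0.e+00 -1.e+00] depth 18.700000000000003 w 84.7 q6 -0.35 t 17.525
459.5,-33.5,40,1.412 -> [  48.9 -185.4   91.2] turn 0.239
flared_bell []
tube_bell []
ball_bell [([280.5, 193.7], 0.95)]
drum_bell [([7.2, 226.3], 0.86)]
```

View pics/w6.png

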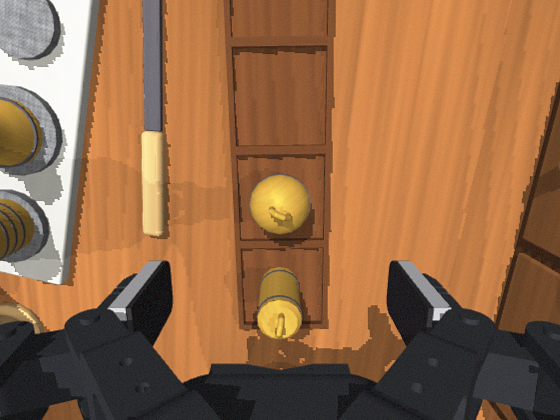

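The ball (280,203) and tube (280,300) stand in their bays. Next is the flared bell.

Call:
{"method": "step_hand", "body": {
  "increments": [
    [[12,-46,0,0.06],[24,-93,0,0.12],[36,-139,0,0.18],[49,-185,0,0.239],[49,-185,0,0.239],[49,-185,0,0.239],[49,-185,30,0.239],[49,-185,65,0.239],[49,-185,85,0.239],[49,-185,92,0.239],[49,-185,92,0.239],[49,-185,92,0.239]]
  ]
}}

```text
time_s: 19.58
eef_pos: [461.2, -33.8, 40.1]
ee_rot: [2.39, 2.037, 0.002]
contact_force: [0.6, -0.1, -0.3]
gripper_width: 85.0
gripper_force: 0.0
```

Call:
{"method": "step_hand", "body": {
  "increments": [
    [[0,0,0,0],[0,0,0,0],[0,0,0,0],[0,0,0,0],[0,0,0,0]]
  ],
  "aperture": 10,
  "clamp_n": 40
}}

```text
time_s: 20.2
eef_pos: [459.6, -33.4, 40.0]
ee_rot: [-2.39, -2.038, 0.001]
contact_force: [-3.8, 0.7, 8.1]
gripper_width: 27.9
gripper_force: 38.1
```

Call:
{"method": "step_hand", "body": {
  "increments": [
    [[0,0,-10,0],[0,0,-50,0],[0,0,-100,0],[0,0,-100,0],[0,0,-100,0]]
  ]
}}

```text
time_s: 20.82
eef_pos: [459.8, -33.3, 139.2]
ee_rot: [2.391, 2.038, 0.0]
contact_force: [-0.7, 0.2, -1.7]
gripper_width: 27.8
gripper_force: 38.3
```

```bash
python3 go.py 642.6,3.9,130,1.651 642.6,3.9,28,1.651; python3 look.py 7 |head -1
```

```text
pos [459.8 -33.3 139.2] th 1.412 tilt [ 0.  0. -1.] depth 18.700000000000003 w 27.8 q6 -0.16 t 20.825
642.6,3.9,130,1.651 -> [ 65.7 174.6   9.2] turn -0.239
642.6,3.9,28,1.651 -> [ 65.7 174.6 111.2] turn -0.239
[459.8 -33.3 139.2] 0.026
```

View pics/w7.png

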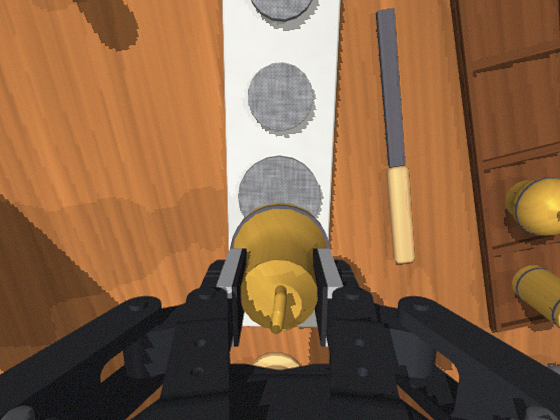

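The flared bell is held by the neck, upright. I carry it over the third bay and lower it to just above the floor.

Call:
{"method": "step_hand", "body": {
  "increments": [
    [[16,44,0,-0.06],[33,87,0,-0.12],[49,131,0,-0.18],[66,175,0,-0.239],[66,175,0,-0.239],[66,175,0,-0.239],[66,175,40,-0.239],[66,175,80,-0.239],[66,175,100,-0.239],[66,175,107,-0.239],[66,175,107,-0.239],[66,175,107,-0.239]]
  ]
}}

```text
time_s: 22.88
eef_pos: [644.1, 3.8, 33.8]
ee_rot: [2.13, 2.307, 0.002]
contact_force: [0.5, 0.2, -0.8]
gripper_width: 27.8
gripper_force: 38.3
```

```bash
python3 go.py 642.6,3.9,28,1.651
```

```text
pos [644.1   3.8  33.8] th 1.651 tilt [ 2.3e-03 -4.0e-04 -1.0e+00] depth 18.700000000000003 w 27.8 q6 -0.25 t 22.875
642.6,3.9,28,1.651 -> [ 0.3 -1.5  5.8] turn -0.0
```

Call:
{"method": "step_hand", "body": {
  "increments": [
    [[0,0,2,0],[0,0,3,0],[0,0,4,0],[0,0,4,0]]
  ]
}}

```text
time_s: 23.38
eef_pos: [643.4, 4.0, 28.4]
ee_rot: [2.131, 2.308, 0.0]
contact_force: [0.2, -0.2, -0.6]
gripper_width: 28.1
gripper_force: 38.3
```

Call:
{"method": "step_hand", "body": {
  "increments": [
    [[0,0,0.7,0],[0,0,1.3,0],[0,0,1.3,0]]
  ]
}}

```text
time_s: 23.75
eef_pos: [643.6, 4.0, 28.1]
ee_rot: [2.13, 2.308, 0.001]
contact_force: [-2.4, -0.4, 6.4]
gripper_width: 27.7
gripper_force: 39.2
```

Call:
{"method": "step_hand", "body": {
  "increments": [
    [[0,0,0,0],[0,0,0,0],[0,0,0,0]]
  ],
  "aperture": 65,
  "clamp_n": 40
}}

```text
time_s: 24.12
eef_pos: [643.3, 4.0, 26.8]
ee_rot: [-2.131, -2.308, 0.0]
contact_force: [0.4, -0.0, 0.1]
gripper_width: 65.0
gripper_force: 0.0
```

Call:
{"method": "step_hand", "body": {
  "increments": [
    [[0,0,-20,0],[0,0,-60,0],[0,0,-110,0],[0,0,-110,0],[0,0,-110,0]]
  ],
  "aperture": 85
}}

```text
time_s: 24.75
eef_pos: [643.0, 4.1, 136.6]
ee_rot: [-2.131, -2.308, 0.0]
contact_force: [0.2, -0.3, -0.1]
gripper_width: 84.8
gripper_force: 0.0
```

```bash
python3 go.py 451.2,-103,30,1.412
```

```text
pos [643.    4.1 136.6] th 1.651 tilt [-4.e-04  1.e-04 -1.e+00] depth 18.700000000000003 w 84.8 q6 -0.25 t 24.75
451.2,-103,30,1.412 -> [ -91.4 -199.7  106.7] turn 0.239
```

Call:
{"method": "step_hand", "body": {
  "increments": [
    [[-23,-50,0,0.06],[-46,-100,0,0.12],[-69,-150,0,0.18],[-91,-200,0,0.239],[-91,-200,0,0.239],[-91,-200,0,0.239],[-91,-200,40,0.239],[-91,-200,75,0.239],[-91,-200,97,0.239],[-91,-200,107,0.239],[-91,-200,107,0.239],[-91,-200,107,0.239]]
  ]
}}

```text
time_s: 26.25
eef_pos: [452.2, -102.8, 30.7]
ee_rot: [2.389, 2.038, 0.001]
contact_force: [0.4, -0.4, 0.3]
gripper_width: 84.9
gripper_force: 0.0
```

Call:
{"method": "step_hand", "body": {
  "increments": [
    [[0,0,0,0],[0,0,0,0],[0,0,0,0],[0,0,0,0],[0,0,0,0]]
  ],
  "aperture": 20,
  "clamp_n": 40
}}

```text
time_s: 26.88
eef_pos: [451.2, -102.7, 30.7]
ee_rot: [2.391, 2.038, 0.0]
contact_force: [-3.4, 1.4, 7.0]
gripper_width: 38.9
gripper_force: 39.7
```

Call:
{"method": "step_hand", "body": {
  "increments": [
    [[0,0,-10,0],[0,0,-50,0],[0,0,-100,0],[0,0,-100,0],[0,0,-100,0]]
  ]
}}

```text
time_s: 27.5
eef_pos: [450.8, -102.4, 129.8]
ee_rot: [-2.391, -2.038, 0.0]
contact_force: [-0.9, 0.4, -1.9]
gripper_width: 38.9
gripper_force: 40.9
```

```bash
python3 go.py 636.9,75.7,130,1.651 636.9,75.7,18,1.651; python3 look.py 8 |head -1
```

```text
pos [ 450.8 -102.4  129.8] th 1.412 tilt [-2.e-04  1.e-04 -1.e+00] depth 18.700000000000003 w 38.9 q6 -0.31 t 27.5
636.9,75.7,130,1.651 -> [ 2.054e+02  1.556e+02 -2.000e-01] turn -0.239
636.9,75.7,18,1.651 -> [205.4 155.6 111.8] turn -0.239
[ 450.8 -102.4  129.8] 0.024
```

View pics/w8.png

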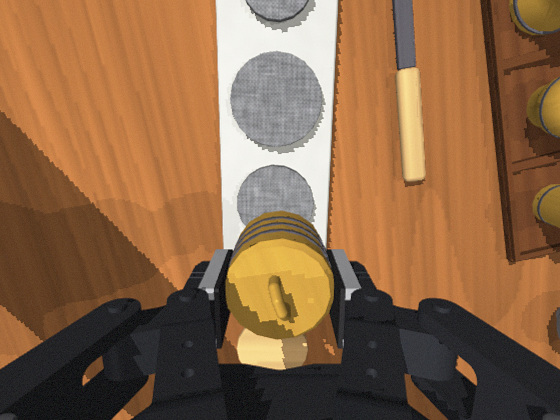

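The drum is held upright. I carry it to the bay next to the post.

Call:
{"method": "step_hand", "body": {
  "increments": [
    [[41,31,0,-0.05],[82,62,0,-0.1],[123,93,0,-0.14],[164,125,0,-0.19],[205,156,0,-0.239],[205,156,0,-0.239],[205,156,0,-0.239],[205,156,40,-0.239],[205,156,80,-0.239],[205,156,100,-0.239],[205,156,107,-0.239],[205,156,107,-0.239],[205,156,107,-0.239]]
  ]
}}

```text
time_s: 29.68
eef_pos: [638.6, 74.6, 24.5]
ee_rot: [2.13, 2.307, 0.002]
contact_force: [0.2, -0.8, -0.7]
gripper_width: 38.7
gripper_force: 41.1
```

```bash
python3 go.py 636.9,75.7,18,1.651
```

```text
pos [638.6  74.6  24.5] th 1.65 tilt [ 2.4e-03 -2.0e-04 -1.0e+00] depth 18.700000000000003 w 38.7 q6 -0.14 t 29.675
636.9,75.7,18,1.651 -> [ 1.2 -1.7  6.5] turn -0.001
```

Call:
{"method": "step_hand", "body": {
  "increments": [
    [[0,0,2,0],[0,0,3.5,0],[0,0,5,0],[0,0,5,0]]
  ]
}}

```text
time_s: 30.18
eef_pos: [637.9, 75.1, 18.8]
ee_rot: [2.13, 2.308, 0.001]
contact_force: [-1.3, 0.6, 3.9]
gripper_width: 39.1
gripper_force: 41.6
```

```bash
python3 look.py 9|head -1
```

```text
[637.9  75.1  18.8] 0.001
```

Contact with the floor. I release, retreat and check.

Call:
{"method": "step_hand", "body": {
  "increments": [
    [[0,0,0.3,0],[0,0,0,0],[0,0,0,0],[0,0,0,0]]
  ],
  "aperture": 65,
  "clamp_n": 40
}}

```text
time_s: 31.22
eef_pos: [637.8, 75.0, 17.9]
ee_rot: [-2.131, -2.308, 0.0]
contact_force: [0.1, -0.2, -1.0]
gripper_width: 64.6
gripper_force: 0.0
```

Call:
{"method": "step_hand", "body": {
  "increments": [
    [[0,0,-20,0],[0,0,-60,0],[0,0,-120,0],[0,0,-180,0],[60,-150,-200,0],[100,-200,-200,0],[100,-200,-200,0],[100,-200,-200,0],[100,-200,-200,0],[100,-200,-200,0]]
  ],
  "aperture": 85
}}

```text
time_s: 32.48
eef_pos: [431.3, 158.6, 218.4]
ee_rot: [2.13, 2.308, 0.002]
contact_force: [-0.4, -0.3, -0.2]
gripper_width: 85.0
gripper_force: 0.0
```

```bash
python3 - <<'E'
from h import *
a=cams.grab_frame("scene")[180:380,190:420,::-1];b=cams.grab_frame("top")[80:270,180:400,::-1]
cv2.imwrite("pics/f.png",np.hstack([cv2.resize(a,(400,348)),cv2.resize(b,(400,348))]))
E
```

```text
(no output)
```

View pics/f.png

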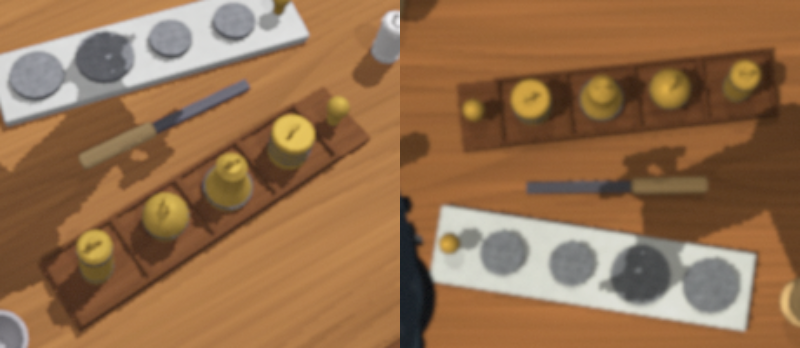

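Both views show all four bells upright in their bays. From the tray's post they run drum, flared, ball, tube, which is the reverse of the board.

```bash
python3 -c "
from bench import ctrl
print(ctrl.sign_off())"
```

```text
the job is handed in; nothing more can be done
None
```

The four bells stand upright in their own bays of the stringing tray in reverse order (drum, flared, ball, tube from the tray's post), and the job was handed in at about 33 s on the robot's clock.

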